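# Open the test-area gate to its stop

## Task

Swing the little wooden gate of the test area gently open until it rests against its rubber stop, so that the engine can be carried out, then let go and leave it there. Do not slam it, do not bump the light bar that hangs over the gateway, and leave the engine, chimney cap, gear and funnel inside where they stand.

Things in the scene. Friction and masses are not known exactly. Their poses are not given: they have to be found in the camera images.
- gate (a joint): opening angle of the gate about its upright pivots, rad: 0 shut (in line with the fence), growing as the free end swings out towards the robot (clockwise from above); 1.75 (100 degrees) is hard against the stop. Starts at 0 to 0.15. Light friction (under 1 N at the handle), no spring, no latch: the gate stays where it is left.
- gate_handle (a point): red upright round handle, 24 mm in diameter, on top of the gate's free end, from 90 to 154 mm above the desk. The point is on its axis at the height to grip, 128 mm above the desk, 135 mm from the pivot axis; it turns with the gate. The gate is a pale wooden picket leaf 14 mm thick, 144 mm long, its top 90 mm above the desk.
- gate_hinge (a point): point on the gate's upright pivot axis, at desk level (z = 0).
- fence: picket fence fixed to the desk, 540 mm wide (y), 180 mm deep (x), 78 mm high, gate posts 96 mm high. Origin on the desk in the middle of the gateway; x points into the test area (away from the robot, within 0.2 rad of world x), y along the front towards the gate's pivot at y = +75 mm; the other gate post is at y = -88 mm. Its grey floor is 8 mm thick.
- gate_stop (a point): top centre of the stop: a black rubber peg 16 mm in diameter and 50 mm high fixed outside the fence on the pivot side; the gate's leaf meets it at 1.75 rad. Brass ticks on the desk mark each 10 degrees of the swing from 0 to 100.
- lamp: aluminium light bar fixed to the fence; same origin and axes as the fence. It spans y = -280 to 280 mm, x = 5 to 50 mm, 225 to 250 mm above the desk, so just behind and above the handle of the shut gate: a gripper upright over the handle would hit it; lean it back towards the robot by 35 to 40 degrees. Thin uprights at x = 27 mm, y = +-255 mm.
- engine: twin-cylinder brass engine with red flywheel on a dark base, 130 x 90 mm, 108 mm high, loose, 0.75 to 1 kg; origin at the centre of its underside.
- cap: blackened steel chimney cap, 72 mm in diameter and 72 mm high, loose; origin at the centre of its underside.
- gear: grey alloy gear lying flat, 82 mm in diameter, 30 mm high at the hub, loose; origin at the centre of its underside.
- funnel: copper funnel standing on its mouth, spout up, 80 mm in diameter, 98 mm high, loose; origin at the centre of its underside.

How it is judged:
By the outcome, as a careful person would: the job done as asked, in the order asked, and still so for the second after the job is handed in, with the robot touching nothing.
It also fails if it takes over 35 s, if anything falls off the work surface, if the arm or the gripper's body presses on something with over 40 N, if the wrist force passes 120 N, or if a joint passes its speed limit or range.

## Robot

A 7-joint arm with a two-finger parallel gripper is mounted at the origin on the work surface. World frame = base frame: x ahead of the robot, y to its left, z up, the work surface at z = 0. Lengths are in m, angles in rad, forces in N, time in s.
With the tool pointing down it reaches from about 0.425 to 1.025 m from the base axis. Payload 9.4 kg.
Tool frame: the origin (TCP) lies at the very end of the fingers, on their centre line; the grasp point (between the pads) lies 19 mm behind it (arm.grip_depth is the distance from the TCP to the grasp point, in m); z points along the fingers, y is the line along which they close (so a half turn about z gives the same grasp; the last joint's range is limited). The gripper opens to 85 mm and grips with 20 to 120 N. Pads are 22 mm wide; open, the fingers measure 114 mm over their backs; the gripper's body (76 mm by 85 mm) begins 54 mm behind the grasp point. The pads swing forward as they close: fully open they stand 13 mm farther back than shut.
Start: joints at [1.062, 0.599, -0.003, 1.599, 0.002, 0.943, -0.08], TCP at [0.303, -0.658, 0.231] pointing down, gripper open.
Joint ranges: [-2.57, 2.57], [-0.35, 1.97], [-1.29, 1.29], [0.11, 2.56], [-1.05, 4.19], [0.11, 1.86], [-2.63, 2.63]. Speed limits (rad/s): [2.22, 2.22, 3.01, 3.01, 3.14, 3.14, 3.14].

## Interface

Orientations are given as a unit quaternion [x, y, z, w].
In Python, from bench import arm gives the robot as it stands. The module is installed in compiled form; this text tells all that it offers.
- The arm moves only by the tool arm_command, never from a script. Its argument "steps" is one flat list of numbers, 7 for each row, row after row: the turn, a rotation vector about the tool's x, y, z in degrees, then the shift along the tool's x, y, z in m, then the opening in per cent of the stroke, from 0 (shut) to 100 (fully open). In form: [ax, ay, az, x, y, z, fingers, ax, ay, az, x, y, z, fingers, ...]. A call has exactly 5 rows; each row is the pose to reach, as a shift and turn from the pose commanded when the call began, along the tool's axes at that moment; what a row does not reach only later rows make up. A row lasts 1/10 s, in which the tool goes at most 50 mm and 8.59 degrees, less where a joint would pass 70% of its speed; a pose out of reach is approached as far as the arm can. A call with a gripper value outside its range is refused whole. The fingers move at their own pace and stop on an object; "grip_force" is the grip in N (left out, the last holds). Time passes only in rows, so rows that repeat a pose let the fingers close, or fill a call up. It gives the time, the measured TCP pose, the force, the opening and the grip force at its end, in the units of the state.
- arm.read_state(): the state, without advancing time (a new reading comes with each control period).
- arm.get_image(name): name is "side" or "top"; returns the picture (480x640x3 uint8, red, green, blue); there is no depth.
- arm.calibration(name): a dict with "fx", "fy", "cx", "cy" (pixels), "eye" and "orientation" of the camera in the world. Camera axes: x right, y down, z forward; pixel columns grow to the right and rows downward; lengths in m; the calibration is good to about 2 mm. A picture is of the moment at which its call begins. calibration takes no time and is no camera call.
- arm.hand_in(): hands the job in; it is judged then, once.
Trained networks look in the newest picture that a camera, given by its name, has taken for a name from the list of things; names that differ only in an ending like _2 or _b are one class to them, and where a whole thing is asked for, a point or a joint stands for the part that bears it (a point fixed in the world has none). Each returns a list of dicts, best first, with "score" (0 to 1); they miss things now and then, are a little off and sometimes report something else, mostly with a low value. They report only what shows in the picture. A call takes as long as a camera call.
- arm.boxes_of(camera, name): "xy" ([column, row] in pixels, amid what is visible of it).
- arm.landmark_of(camera, name): "xy" ([column, row] in pixels: a listed point, or the origin of a listed thing).
The state is a dict: "t": time; "joints": joint angles; "qd": joint speeds; "joint_efforts": joint torques, N m; "tcp_pos": TCP position; "orientation": TCP orientation; "wrist_force": force on the tool from outside, world axes, zero at the start; "wrist_torque": the same for the moment, N m; "width": finger opening in m; "finger_force": force on a finger pad.
Only numpy, scipy, OpenCV 4.12 (cv2) and the standard library are available. Lean on these libraries where they do the work, as an engineer would, in place of code of your own. Each camera call takes 0.05 s, during which the arm holds its last target. There are 200 camera calls.

## Working session

There is one attempt and no reset: what is moved stays moved. The work goes in short steps, Python scripts to look and compute and a tool call to move; the robot and the scene stay as the last step left them, time stands still between calls to the robot, and variables do not carry over. Pictures are saved under pics/ and viewed, at most 10 in all, crops included, and the job is handed in when it is done.

Besides the shell and the picture viewer there is one more tool, called after ">>>" by a JSON object that holds its "op" and its "data", one argument or row to a line. arm_command: Moves the arm, as the interface text tells. Its arguments: {"type":"object","properties":{"steps":{"type":"array","items":{"type":"number"}},"grip_force":{"type":"number"}},"required":["steps"]}

```bash
mkdir -p pics
cat > h.py <<'E'
import numpy as np, cv2
from scipy.spatial.transform import Rotation as R
from bench import arm
def ray(cam,xy):
    c=arm.calibration(cam); o=c["orientation"]; o=np.array(o)
    M=R.from_quat(o).as_matrix() if o.size==4 else o.reshape(3,3)
    d=M@np.array([(xy[0]-c["cx"])/c["fx"],(xy[1]-c["cy"])/c["fy"],1]); return np.array(c["eye"]),d
def atz(cam,xy,z):
    e,d=ray(cam,xy); return e+d*(z-e[2])/d[2]
def tri(a,b):
    (e,d),(f,g)=ray("side",a),ray("top",b)
    s=np.linalg.lstsq(np.c_[d,-g],f-e,rcond=None)[0]; p,q=e+s[0]*d,f+s[1]*g
    return (p+q)/2,np.linalg.norm(p-q)
def proj(cam,p):
    c=arm.calibration(cam); o=np.array(c["orientation"])
    M=R.from_quat(o).as_matrix() if o.size==4 else o.reshape(3,3)
    v=M.T@(np.array(p)-c["eye"]); return [c["fx"]*v[0]/v[2]+c["cx"],c["fy"]*v[1]/v[2]+c["cy"]]
def snap(cam,n):
    cv2.imwrite(f"pics/{n}.png",arm.get_image(cam)[:,:,::-1])
E
python3 - <<'E'
from h import *
snap("side","s0");snap("top","t0")
np.set_printoptions(precision=3,suppress=True)
for n,z in [("gate_handle",.128),("gate_hinge",0),("fence",0),("gate_stop",.05),("lamp",0),("engine",.008)]:
    for c in("side","top"):
        for r in arm.landmark_of(c,n)[:2]: print(n,c,r["xy"],round(r["score"],2),atz(c,r["xy"],z))
for c in("side","top"): print(c,arm.calibration(c)["eye"])
print(arm.read_state())
E
```

```text
gate_handle side [349.9, 229.5] 0.76 [0.606 0.001 0.128]
gate_handle top [341.0, 270.6] 0.95 [0.602 0.009 0.128]
gate_hinge side [302.1, 334.6] 0.63 [0.622 0.137 0.   ]
gate_hinge top [248.1, 263.2] 0.72 [0.619 0.139 0.   ]
fence side [324.0, 303.7] 0.55 [0.627 0.055 0.   ]
fence side [302.9, 335.0] 0.25 [0.621 0.137 0.   ]
fence top [298.6, 263.2] 0.91 [0.618 0.063 0.   ]
gate_stop side [204.4, 367.3] 0.67 [0.683 0.3   0.05 ]
gate_stop side [339.2, 340.5] 0.66 [0.542 0.165 0.05 ]
engine side [313.2, 243.0] 0.76 [ 0.726 -0.085  0.008]
engine top [392.7, 190.6] 0.64 [ 0.726 -0.08   0.008]
side [0.282 0.684 0.634]
top [0.581 0.066 0.906]
{'t': 0.7, 'joints': array([ 1.062,  0.599, -0.002,  1.599,  0.002,  0.943, -0.08 ]), 'qd': array([-0.001,  0.001,  0.002, -0.   , -0.001, -0.   ,  0.   ]), 'joint_efforts': array([ -0.001, -77.599,   1.563, -25.835,   0.012,   0.002,  -0.   ]), 'tcp_pos': array([ 0.303, -0.658,  0.231]), 'orientation': array([ 0.977,  0.214, -0.   , -0.   ]), 'wrist_force': array([-0.284,  0.818, -0.644]), 'wrist_torque': array([-0.004,  0.023, -0.036]), 'finger_force': 0.0, 'width': 0.08553366635523925}
```

View pics/s0.png

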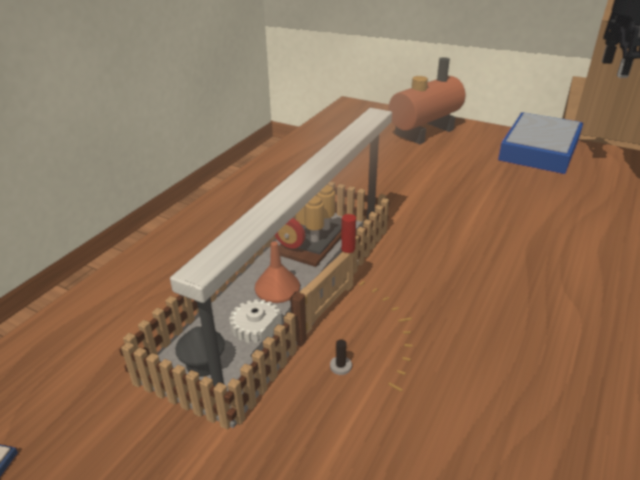

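View pics/t0.png

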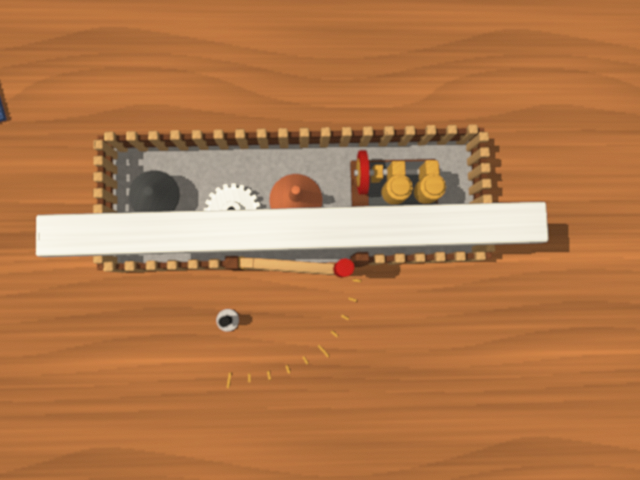

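The side view shows the gate at (330,290), the red handle at (349,232) and the stop at (341,355). The top view shows the gate slightly open, with its hinge end near (240,263), the handle top at (344,268), the stop at (228,321) and the lamp just above the handle. I'll work out the pre-grasp move next.

```bash
cat >> h.py <<'E'
np.set_printoptions(precision=4,suppress=True)
def ori(lean,yaw=0.0):  # tool x ahead+up, y to the right, z ahead+down
    l=np.radians(lean);s,c=np.sin(l),np.cos(l)
    return R.from_euler("z",yaw)*R.from_matrix(np.array([[c,0,s],[0,-1,0],[s,0,-c]]).T)
def rel(p0,q0,grasp,o,back=0):
    tcp=np.array(grasp)+o.as_matrix()[:,2]*(arm.grip_depth-back)
    T=(q0.inv()*o).as_rotvec(degrees=True); S=q0.inv().apply(tcp-p0)
    return T,S,tcp
def now():
    s=arm.read_state(); return s,np.array(s["tcp_pos"]),R.from_quat(s["orientation"])
E
python3 - <<'E'
from h import *
a,b=atz("top",(38,255),.25),atz("top",(547,243),.25); print("lamp front",a,b,"yaw",np.arctan2(-(a-b)[0],(a-b)[1]))
print("handle top",atz("top",(344,267.5),.154))
print("tri handle",tri([349.9,229.5],[341,270.6]))
print("post tick0-ish",atz("top",(357,281),0),"tick100",atz("top",(229,380),0),"stop",atz("top",(226,321),.05))
s,p,q=now()
for lean in(0,38): print(lean,rel(p,q,[.604,.006,.128],ori(lean,.02),back=.12))
E
```

```text
lamp front [0.6196 0.3423 0.25  ] [ 0.6269 -0.2117  0.25  ] yaw 0.013147992712505286
handle top [0.6055 0.0072 0.154 ]
tri handle (array([0.6023, 0.0096, 0.1343]), np.float64(0.0002112346995953127))
post tick0-ish [ 0.5899 -0.024   0.    ] tick100 [0.4476 0.1671 0.    ] stop [0.536  0.1658 0.05  ]
0 (array([-0.0013,  0.0022, 23.5936]), array([ 0.5511, -0.4777,  0.002 ]), array([0.604 , 0.006 , 0.2293]))
38 (array([-7.8235, 37.4558, 22.7172]), array([ 0.4939, -0.5026,  0.0235]), array([0.5416, 0.0048, 0.2078]))
```

>>> {"op": "arm_command", "data": {
  "steps": [-7.8, 37.5, 22.7, 0.494, -0.503, 0.023, 80, -7.8, 37.5, 22.7, 0.494, -0.503, 0.023, 80, -7.8, 37.5, 22.7, 0.494, -0.503, 0.023, 80, -7.8, 37.5, 22.7, 0.494, -0.503, 0.023, 80, -7.8, 37.5, 22.7, 0.494, -0.503, 0.023, 80],
  "grip_force": 20
}}

```text
t: 1.2
tcp_pos: [0.3862, -0.4324, 0.2234]
orientation: [0.952, 0.027, 0.304, -0.003]
wrist_force: [2.5, -0.4, -1.5]
width: 0.0682
finger_force: 0.0
```

```bash
cat > go.py <<'E'
from h import *
import sys
g=[float(v) for v in sys.argv[1:6]]  # x y z lean back
s,p,q=now(); print(s["t"],p,q.as_matrix()[:,2],s["joints"],s["wrist_force"],s["width"])
print(rel(p,q,g[:3],ori(g[3],.015),g[4]))
E
python3 go.py .604 .007 .128 38 .12
```

```text
1.2 [ 0.3862 -0.4324  0.2234] [ 0.5781  0.0229 -0.8157] [ 1.4951  0.4804 -0.6358  2.1832 -0.8468  0.3125  0.2328] [ 2.5138 -0.4178 -1.5348] 0.06818525222963383
(array([-0.8645,  2.645 ,  2.1616]), array([ 0.1396, -0.4295,  0.1126]), array([0.5416, 0.0061, 0.2078]))
```

>>> {"op": "arm_command", "data": {
  "steps": [-0.5, 1.5, 1.2, 0.13, -0.4, 0.105, 80, -0.5, 1.5, 1.2, 0.13, -0.4, 0.105, 80, -0.5, 1.5, 1.2, 0.13, -0.4, 0.105, 80, -0.5, 1.5, 1.2, 0.13, -0.4, 0.105, 80, -0.5, 1.5, 1.2, 0.13, -0.4, 0.105, 80]
}}

```text
t: 1.7
tcp_pos: [0.4655, -0.2303, 0.2701]
orientation: [0.953, 0.02, 0.302, -0.013]
wrist_force: [0.7, -1.1, -0.1]
width: 0.0685
finger_force: 0.0
```

```bash
python3 go.py .604 .007 .128 38 .12
```

```text
1.7 [ 0.4655 -0.2303  0.2701] [ 0.575   0.0367 -0.8174] [ 1.24    0.2958 -0.83    2.3513 -1.0447  0.1064 -0.0206] [ 0.7452 -1.0581 -0.0864] 0.06851586996310062
(array([-1.6317,  2.8388,  0.9639]), array([ 0.0334, -0.2318,  0.1033]), array([0.5416, 0.0061, 0.2078]))
```

```bash
python3 go.py .47 -.2 .28 0 .0
```

```text
1.7 [ 0.4655 -0.2303  0.2701] [ 0.575   0.0367 -0.8174] [ 1.24    0.2958 -0.83    2.3513 -1.0447  0.1064 -0.0206] [ 0.7452 -1.0581 -0.0864] 0.06851586996310062
(array([ -1.2484, -35.1577,   1.4654]), array([-0.0005, -0.0299,  0.0109]), array([ 0.47  , -0.2   ,  0.2613]))
```

>>> {"op": "arm_command", "data": {
  "steps": [-0.3, -8, 0.3, 0, -0.006, 0.002, 80, -0.6, -16, 0.6, 0, -0.012, 0.004, 80, -0.9, -24, 0.9, 0, -0.02, 0.006, 80, -1.2, -32, 1.2, 0, -0.025, 0.01, 80, -1.2, -35, 1.5, 0, -0.03, 0.01, 80]
}}

```text
t: 2.2
tcp_pos: [0.4724, -0.2025, 0.2589]
orientation: [0.983, 0.024, 0.179, -0.025]
wrist_force: [-0.1, 0.3, -1.0]
width: 0.0685
finger_force: 0.0
```

```bash
python3 go.py .55 0 .25 0 .0
```

```text
2.2 [ 0.4724 -0.2025  0.2589] [ 0.3511  0.0578 -0.9346] [ 0.4587  0.2287 -0.0479  2.2524 -0.4958  0.3958 -0.6741] [-0.0654  0.2694 -0.9667] 0.06847207222562603
(array([ -2.7264, -20.6662,   1.9192]), array([ 0.0706, -0.1966,  0.0647]), array([0.55  , 0.    , 0.2313]))
```

>>> {"op": "arm_command", "data": {
  "steps": [-1, -8, 0.5, 0.01, -0.045, 0.015, 80, -2, -16, 1, 0.025, -0.09, 0.03, 80, -2.7, -20.7, 1.9, 0.04, -0.13, 0.04, 80, -2.7, -20.7, 1.9, 0.05, -0.17, 0.05, 80, -2.7, -20.7, 1.9, 0.05, -0.197, 0.055, 80]
}}

```text
t: 2.7
tcp_pos: [0.5293, -0.008, 0.2346]
orientation: [1.0, 0.009, 0.001, 0.0]
wrist_force: [0.1, 0.3, 0.6]
width: 0.0686
finger_force: 0.0
```

```bash
python3 go.py .604 .007 .128 38 .12
```

```text
2.7 [ 0.5293 -0.008   0.2346] [ 0.0029 -0.0007 -1.    ] [-0.2273  0.3636  0.1808  2.0527 -0.0948  0.7301 -1.54  ] [0.1294 0.3192 0.5611] 0.06855250215370372
(array([-0.024 , 37.8371,  0.1996]), array([ 0.0126, -0.0139,  0.0268]), array([0.5416, 0.0061, 0.2078]))
```

>>> {"op": "arm_command", "data": {
  "steps": [0, 7.5, 0, 0, -0.004, 0.005, 80, 0, 15, 0, 0.003, -0.008, 0.01, 80, 0, 22.5, 0, 0.006, -0.012, 0.016, 80, 0, 30, 0, 0.009, -0.014, 0.021, 80, 0, 37.8, 0.2, 0.0126, -0.014, 0.027, 80]
}}

```text
t: 3.2
tcp_pos: [0.5329, -0.0026, 0.2261]
orientation: [0.978, 0.008, 0.208, 0.002]
wrist_force: [1.1, 0.6, 1.5]
width: 0.0682
finger_force: 0.0
```

```bash
python3 go.py .604 .007 .128 38 .06
```

```text
3.2 [ 0.5329 -0.0026  0.2261] [ 0.4076 -0.     -0.9131] [-0.1759  0.2715  0.0502  2.3463  0.3535  0.1146 -2.0283] [1.0862 0.6486 1.4668] 0.06816711665866958
(array([ 0.3357, 13.947 ,  0.1661]), array([ 0.0151, -0.0089,  0.0785]), array([0.5786, 0.0066, 0.1605]))
```

```bash
cat > fk.py <<'E'
from h import *
import itertools
D=[([1.062,.599,-.002,1.599,.002,.943,-.08],[.303,-.658,.231],[.977,.214,0,0]),
([1.4951,.4804,-.6358,2.1832,-.8468,.3125,.2328],[.3862,-.4324,.2234],[.952,.027,.304,-.003]),
([1.24,.2958,-.83,2.3513,-1.0447,.1064,-.0206],[.4655,-.2303,.2701],[.953,.02,.302,-.013]),
([.4587,.2287,-.0479,2.2524,-.4958,.3958,-.6741],[.4724,-.2025,.2589],[.983,.024,.179,-.025]),
([-.2273,.3636,.1808,2.0527,-.0948,.7301,-1.54],[.5293,-.008,.2346],[1,.009,.001,0]),
([-.1759,.2715,.0502,2.3463,.3535,.1146,-2.0283],[.5329,-.0026,.2261],[.978,.008,.208,.002])]
def rots(q,sg):
    out=[];M=R.identity()
    for i in range(7):
        M=M*R.from_euler("y" if i in(1,3,5) else "z",q[i]*sg[i]); out.append(M)
    return out
best=None
for sg in itertools.product([-1,1],repeat=4):
    s=[sg[0],1,sg[1],1,sg[2],1,sg[3]]
    C=[rots(q,s)[6].inv()*R.from_quat(o) for q,p,o in D]; m=R.concatenate(C).mean()
    e=max((m.inv()*c).magnitude() for c in C)
    if best is None or e<best[0]: best=(e,s,m)
E0,SG,CM=best
A=[];b=[]
for q,p,o in D:
    r=rots(q,SG); A.append(np.hstack([np.array([[0],[0],[1.]])]+[r[i].as_matrix()[:,[0,2]] for i in(0,1,2,3,4,5)])); b.append(p)
A=np.vstack(A);b=np.hstack(b)
# z shoulder, then per joint x,z; joint-5 body z etc. degenerate -> small ridge
X=np.linalg.solve(A.T@A+1e-6*np.eye(A.shape[1]),A.T@b)
def fk(q):
    r=rots(q,SG); B=np.hstack([np.array([[0],[0],[1.]])]+[r[i].as_matrix()[:,[0,2]] for i in(0,1,2,3,4,5)])
    return B@X,r[6]*CM
if __name__=="__main__":
    print(best[0],SG,CM.as_quat()); print(X); print((A@X-b).reshape(-1,3))
E
python3 fk.py
```

```text
0.0014252798111897868 [-1, 1, -1, 1, -1, 1, -1] [0.     0.     0.7071 0.7071]
[ 0.1087  0.1432  0.1087 -0.1542  0.278   0.1815  0.278   0.0876  0.1768
 -0.054   0.1768  0.0304  0.2005]
[[ 0.0464  0.0336 -0.0051]
 [-0.0007 -0.0002  0.0055]
 [ 0.0065  0.0132 -0.0058]
 [ 0.0086  0.0193 -0.0034]
 [ 0.0143  0.0473  0.0081]
 [-0.0189  0.0681  0.0006]]
```

```bash
sed -i 's/\[:,\[0,2\]\]//g; s/1e-6/1e-5/' fk.py
cat > ik.py <<'E'
from fk import *
from scipy.optimize import least_squares
lo=np.array([-2.57,-.35,-1.29,.11,-1.05,.11,-2.63])+.02;hi=np.array([2.57,1.97,1.29,2.56,4.19,1.86,2.63])-.02
def ik(g,lean,back=0,q0=None,n=25,yaw=.015,flip=False):
    o=ori(lean,yaw)
    if flip:o=o*R.from_euler("z",np.pi)
    tcp=np.array(g)+o.as_matrix()[:,2]*(.019-back); rng=np.random.default_rng(0); L=[]
    f=lambda q:(lambda x:np.r_[10*(x[0]-tcp),3*(o.inv()*x[1]).as_rotvec()])(fk(q))
    for k in range(n):
        s=rng.uniform(lo,hi) if (k or q0 is None) else np.clip(q0,lo,hi)
        r=least_squares(f,s,bounds=(lo,hi)); 
        if r.cost<1e-5:L.append(r.x)
    return L
if __name__=="__main__":
    for fl in(0,1):
        for x in ik([.604,.007,.128],38,flip=fl): print(fl,x)
E
python3 fk.py; python3 ik.py
```

```text
0.0014252798111897868 [-1, 1, -1, 1, -1, 1, -1] [0.     0.     0.7071 0.7071]
[ 0.1417  0.0008 -0.0149  0.1417 -0.0005 -0.0149  0.3227  0.0026 -0.0132
  0.3227  0.0006 -0.0132  0.2202 -0.0003 -0.0002  0.2202  0.0007 -0.0002
  0.3254]
[[ 0.0001 -0.      0.    ]
 [-0.0002  0.     -0.    ]
 [ 0.0001  0.      0.0001]
 [ 0.     -0.     -0.    ]
 [-0.0001  0.     -0.    ]
 [ 0.      0.     -0.    ]]
0 [ 0.5647  0.8696 -1.1015  2.3988  2.1602  0.9597  2.6073]
0 [-0.6446  0.8012  0.8078  2.4737  3.7535  0.7917  0.7546]
0 [ 0.167   0.6452 -0.4482  2.4227  2.5898  0.6436  2.0502]
0 [-0.2517  0.6284  0.1555  2.4501  3.1489  0.5896  1.4217]
0 [-0.8055  1.0972  1.2669  2.4819  4.0571  1.1591  0.3781]
0 [-0.8042  1.0914  1.2597  2.4818  4.0535  1.1518  0.3833]
0 [-0.0878  0.6169 -0.0826  2.4393  2.9164  0.5863  1.6781]
0 [-0.3523  0.6484  0.3067  2.4565  3.2981  0.6094  1.2585]
0 [ 0.0043  0.6206 -0.2141  2.4333  2.7933  0.5983  1.8162]
0 [-0.7796  1.0088  1.1535  2.4806  3.9953  1.0487  0.4628]
0 [ 0.1626  0.6442 -0.4417  2.4229  2.595   0.6419  2.044 ]
1 [ 0.559   0.8625 -1.0892  2.3989  2.166  
[... 216 characters left out ...]
 0.3064  2.4564  3.2981  0.6092 -1.883 ]
1 [ 0.3414  0.7035 -0.7095  2.4116  2.3917  0.7325 -0.8512]
1 [ 0.3753  0.72   -0.763   2.4095  2.3553  0.7563 -0.805 ]
1 [ 0.5522  0.8549 -1.0753  2.3993  2.1729  0.9401 -0.5536]
1 [-0.006   0.6198 -0.1994  2.4339  2.8069  0.5964 -1.3408]
1 [-0.6677  0.8246  0.8561  2.4749  3.7918  0.8205 -2.4309]
1 [ 0.0407  0.624  -0.2662  2.4308  2.7463  0.6056 -1.272 ]
1 [ 0.0759  0.6284 -0.3166  2.4285  2.7016  0.6142 -1.221 ]
1 [ 0.4037  0.7357 -0.809   2.4078  2.3253  0.7784 -0.766 ]
1 [-0.2862  0.634   0.2067  2.4523  3.1998  0.5946 -1.7756]
1 [ 0.019   0.6218 -0.2352  2.4323  2.7742  0.601  -1.3038]
1 [ 0.2699  0.6747 -0.6001  2.416   2.4706  0.6899 -0.9489]
```

```bash
cat > feas.py <<'E'
from ik import *
H=np.array([.620,.1405])
def hand(th,yaw=.015): 
    a=-np.pi/2+yaw-th; return np.r_[H+.135*np.array([np.cos(a),np.sin(a)]),.128]
if __name__=="__main__":
    print(hand(.13),hand(1.75))
    for th in(.13,.5,.9,1.3,1.75):
        for yaw in(-.5,.015,.5):
            row=[]
            for lean in(0,10,20,30,38,45):
                L=ik(hand(th),lean,n=8,yaw=yaw,flip=True)
                row.append([(round(x[4],1),round(x[6],1)) for x in L[:2]])
            print(th,yaw,row,flush=True)
E
time python3 feas.py
```

```text
[0.6045 0.0064 0.128 ] [0.4868 0.1626 0.128 ]
0.13 -0.5 [[(np.float64(1.1), np.float64(-0.0)), (np.float64(0.2), np.float64(0.8))], [(np.float64(1.3), np.float64(-0.2)), (np.float64(0.4), np.float64(0.5))], [(np.float64(1.5), np.float64(-0.5)), (np.float64(0.7), np.float64(0.1))], [(np.float64(1.7), np.float64(-0.7)), (np.float64(1.8), np.float64(-0.9))], [(np.float64(1.8), np.float64(-0.9)), (np.float64(2.3), np.float64(-1.6))], [(np.float64(1.9), np.float64(-1.0)), (np.float64(2.4), np.float64(-1.8))]]
0.13 0.015 [[(np.float64(0.0), np.float64(1.4)), (np.float64(0.3), np.float64(1.2))], [(np.float64(1.1), np.float64(0.4)), (np.float64(0.5), np.float64(1.0))], [(np.float64(1.5), np.float64(0.0)), (np.float64(1.5), np.float64(0.0))], [(np.float64(2.3), np.float64(-0.8)), (np.float64(2.4), np.float64(-0.9))], [(np.float64(2.2), np.float64(-0.5)), (np.float64(2.3), np.float64(-0.8))], [(np.float64(2.3), np.float64(-0.5)), (np.float64(2.5), np.float64(-0.9))]]
0.13 0.5 [[(np.float64(0.1), np.float64(1.8)), (np.float64(0.5), np.float64(1.5))], [(np.float64(0.4), np.float64(1.6)), (np.flo
[... 4143 characters left out ...]
.float64(-1.4)), (np.float64(3.9), np.float64(2.6))]]
1.75 0.015 [[(np.float64(-0.0), np.float64(1.2)), (np.float64(1.0), np.float64(0.1))], [(np.float64(0.8), np.float64(0.3)), (np.float64(1.1), np.float64(0.0))], [(np.float64(2.1), np.float64(-1.0)), (np.float64(1.8), np.float64(-0.7))], [(np.float64(1.8), np.float64(-0.8)), (np.float64(2.0), np.float64(-1.0))], [], []]
1.75 0.5 [[(np.float64(0.1), np.float64(1.6)), (np.float64(-0.0), np.float64(1.7))], [(np.float64(0.5), np.float64(1.2))], [(np.float64(2.4), np.float64(-0.7)), (np.float64(1.9), np.float64(-0.2))], [(np.float64(2.4), np.float64(-0.8)), (np.float64(2.4), np.float64(-0.7))], [], []]
real	4m29.061s
user	4m29.410s
sys	0m0.168s
```

```bash
cat > plan.py <<'E'
from feas import *
from scipy.optimize import least_squares
def ik1(g,lean,back,seed,yaw=.015,w=.02):
    o=ori(lean,yaw)*R.from_euler("z",np.pi); tcp=np.array(g)+o.as_matrix()[:,2]*(.019-back)
    f=lambda q:(lambda x:np.r_[10*(x[0]-tcp),3*(o.inv()*x[1]).as_rotvec(),w*(q-seed)])(fk(q))
    r=least_squares(f,np.clip(seed,lo,hi),bounds=(lo,hi)); e=f(r.x); return r.x,abs(e[:3]).max()/10,abs(e[3:6]).max()/3
def rows(q0,path,n0=0):
    p0,r0=fk(q0)
    for q in path:
        p,r=fk(q); print(np.r_[(r0.inv()*r).as_rotvec(degrees=True).round(1),r0.inv().apply(p-p0).round(4)],"tcp",p.round(3),"z",r.as_matrix()[:,2].round(2))
E
python3 - <<'E'
from plan import *
s,p,q=now(); q0=np.array(s["joints"])
qt,a,b=ik1([.604,.007,.128],38,.10,np.array([.2,.7,-.5,2.41,2.3,.7,-.7])); print(qt,a,b)
qb=qt
for th,l in((.13,38),(.5,36),(.9,33),(1.3,29),(1.75,25)):
    qb,a,b=ik1(hand(th),l,0,qb); print(th,l,qb,a,b)
N=25
path=[q0+(qt-q0)*(k/N) for k in range(1,N+1)]
rows(q0,path)
E
```

```text
[ 0.3341  0.4589 -0.6816  2.4914  2.338   0.5612 -0.8904] 2.8599507078119757e-06 2.5655408284193605e-05
0.13 38 [ 0.3071  0.6882 -0.654   2.4127  2.4315  0.7085 -0.8988] 4.375373142045946e-06 2.0441858310780244e-05
0.5 36 [ 0.2685  0.6667 -0.6796  2.4956  2.3883  0.7478 -0.9449] 1.4021702450239815e-06 6.018599065391282e-06
0.9 33 [ 0.2628  0.6842 -0.8481  2.54    2.1812  0.8273 -0.8755] 9.53961480304466e-05 0.00033613150089964217
1.3 29 [ 0.1415  0.6558 -0.8577  2.5241  2.0102  0.787  -0.8579] 2.5429653886244186e-06 1.5972832368213846e-05
1.75 25 [ 0.0245  0.6454 -0.8548  2.4381  1.7922  0.7358 -0.7473] 4.951848900203171e-06 3.200063992044392e-05
[-0.4    -1.5    -7.4    -0.0109  0.0016  0.0036] tcp [ 0.525 -0.004  0.218] z [ 0.38 -0.01 -0.92]
[ -0.7     -2.9    -14.8     -0.021    0.004    0.0069] tcp [ 0.517 -0.007  0.211] z [ 0.36 -0.02 -0.93]
[ -1.      -4.2    -22.2     -0.0303   0.0069   0.0099] tcp [ 0.509 -0.01   0.205] z [ 0.34 -0.03 -0.94]
[ -1.2     -5.4    -29.6     -0.0386   0.0103   0.0126] tcp [ 0.503 -0.013  0.199] z [ 0.33 -0.05 -0.94]
[ -1.4     -6.6    -37.      -0
[... 1542 characters left out ...]
 -0.041  0.172] z [ 0.45 -0.14 -0.88]
[  -8.9      -7.6    -145.7      -0.0314    0.033     0.0437] tcp [ 0.523 -0.036  0.174] z [ 0.48 -0.13 -0.87]
[ -10.7      -6.4    -152.5      -0.0242    0.0271    0.0442] tcp [ 0.529 -0.03   0.176] z [ 0.51 -0.11 -0.86]
[ -12.8      -4.9    -159.3      -0.0169    0.02      0.0441] tcp [ 0.536 -0.023  0.179] z [ 0.54 -0.08 -0.84]
[ -15.4      -3.3    -165.8      -0.0094    0.0116    0.0435] tcp [ 0.542 -0.014  0.183] z [ 0.56 -0.06 -0.82]
[ -18.4      -1.5    -172.3      -0.0019    0.002     0.0421] tcp [ 0.548 -0.005  0.187] z [ 0.59 -0.03 -0.81]
[ -21.8       0.5    -178.5       0.0055   -0.0088    0.0399] tcp [0.554 0.006 0.192] z [ 0.62  0.01 -0.79]
```

>>> {"op": "arm_command", "data": {
  "steps": [-0.4, -1.5, -7.4, -0.011, 0.0016, 0.0036, 80, -0.7, -2.9, -14.8, -0.021, 0.004, 0.007, 80, -1, -4.2, -22.2, -0.03, 0.007, 0.01, 80, -1.2, -5.4, -29.6, -0.0386, 0.01, 0.0126, 80, -1.4, -6.6, -37, -0.046, 0.014, 0.015, 80]
}}

```text
t: 3.7
tcp_pos: [0.4985, -0.0179, 0.1941]
orientation: [0.934, 0.317, 0.142, 0.081]
wrist_force: [-0.8, 0.8, 0.8]
width: 0.0682
finger_force: 0.0
```

```bash
cat > nxt.py <<'E'
from plan import *
import sys
N=int(sys.argv[1]); qt=np.array([.3341,.4589,-.6816,2.4914,2.338,.5612,-.8904])
s,p,q=now(); q0=np.array(s["joints"]); print(s["t"],p,q0)
rows(q0,[q0+(qt-q0)*(k/N) for k in range(1,6)])
E
python3 nxt.py 20
```

```text
3.7 [ 0.4985 -0.0179  0.1941] [-0.1426  0.3077 -0.0077  2.3766  0.6434  0.1835 -1.6848]
[-0.     -1.2    -7.4    -0.0081 -0.0017  0.0035] tcp [ 0.493 -0.022  0.189] z [ 0.3  -0.08 -0.95]
[ -0.1     -2.3    -14.8     -0.0155  -0.0024   0.0067] tcp [ 0.488 -0.026  0.184] z [ 0.29 -0.09 -0.95]
[ -0.2     -3.2    -22.2     -0.022   -0.0022   0.0097] tcp [ 0.484 -0.03   0.18 ] z [ 0.28 -0.11 -0.95]
[ -0.4     -4.1    -29.5     -0.0275  -0.0013   0.0125] tcp [ 0.481 -0.035  0.176] z [ 0.28 -0.12 -0.95]
[ -0.6     -4.8    -36.9     -0.0319   0.0003   0.0151] tcp [ 0.479 -0.039  0.173] z [ 0.28 -0.13 -0.95]
```

>>> {"op": "arm_command", "data": {
  "steps": [0, -1.2, -7.4, -0.008, -0.0017, 0.0035, 80, -0.1, -2.3, -14.8, -0.0155, -0.0024, 0.0067, 80, -0.2, -3.2, -22.2, -0.022, -0.0022, 0.0097, 80, -0.4, -4.1, -29.5, -0.0275, -0.0013, 0.0125, 80, -0.6, -4.8, -36.9, -0.032, 0.0003, 0.015, 80]
}}

```text
t: 4.2
tcp_pos: [0.4793, -0.0385, 0.1731]
orientation: [0.791, 0.592, 0.072, 0.139]
wrist_force: [-0.7, 0.1, 0.4]
width: 0.0684
finger_force: 0.0
```

```bash
python3 nxt.py 15
```

```text
4.2 [ 0.4793 -0.0385  0.1731] [-0.15    0.3417 -0.0129  2.4117  0.9676  0.2225 -1.3792]
[ 0.     -0.8    -7.4    -0.0044 -0.0027  0.0034] tcp [ 0.477 -0.043  0.17 ] z [ 0.27 -0.15 -0.95]
[ -0.1     -1.5    -14.8     -0.0082  -0.0038   0.0065] tcp [ 0.476 -0.046  0.167] z [ 0.28 -0.16 -0.95]
[ -0.4     -2.2    -22.1     -0.0111  -0.0036   0.0093] tcp [ 0.476 -0.05   0.164] z [ 0.28 -0.17 -0.94]
[ -1.      -2.7    -29.4     -0.013   -0.002    0.0118] tcp [ 0.477 -0.052  0.162] z [ 0.29 -0.18 -0.94]
[ -1.7     -3.2    -36.6     -0.0137   0.0009   0.014 ] tcp [ 0.48  -0.054  0.161] z [ 0.31 -0.19 -0.93]
```

>>> {"op": "arm_command", "data": {
  "steps": [0, -0.8, -7.4, -0.0044, -0.0027, 0.0034, 80, -0.1, -1.5, -14.8, -0.008, -0.0038, 0.0065, 80, -0.4, -2.2, -22.1, -0.011, -0.0036, 0.009, 80, -1, -2.7, -29.4, -0.013, -0.002, 0.0118, 80, -1.7, -3.2, -36.6, -0.0137, 0.001, 0.014, 80]
}}

```text
t: 4.7
tcp_pos: [0.4802, -0.0536, 0.1608]
orientation: [0.565, 0.805, 0.012, 0.182]
wrist_force: [1.1, 0.1, 0.1]
width: 0.0686
finger_force: 0.0
```

```bash
python3 nxt.py 10
```

```text
4.7 [ 0.4802 -0.0536  0.1608] [-0.1931  0.3755  0.0331  2.4496  1.427   0.2267 -1.2075]
[-0.3    -0.5    -7.4    -0.0007 -0.0002  0.0036] tcp [ 0.482 -0.055  0.158] z [ 0.31 -0.19 -0.93]
[ -1.1     -1.     -14.6     -0.0012   0.002    0.0065] tcp [ 0.485 -0.055  0.156] z [ 0.33 -0.19 -0.92]
[ -2.2     -1.5    -21.8     -0.0012   0.0066   0.0086] tcp [ 0.49  -0.054  0.155] z [ 0.35 -0.19 -0.92]
[ -3.8     -2.2    -28.8     -0.0006   0.0135   0.0098] tcp [ 0.496 -0.051  0.155] z [ 0.38 -0.18 -0.91]
[ -5.8     -3.     -35.6      0.001    0.0227   0.0099] tcp [ 0.504 -0.046  0.157] z [ 0.41 -0.16 -0.9 ]
```

>>> {"op": "arm_command", "data": {
  "steps": [-0.3, -0.5, -7.4, -0.0007, -0.0002, 0.0036, 80, -1.1, -1, -14.6, -0.0012, 0.002, 0.0065, 80, -2.2, -1.5, -21.8, -0.0012, 0.0066, 0.0086, 80, -3.8, -2.2, -28.8, -0.0006, 0.0135, 0.0098, 80, -5.8, -3, -35.6, 0.001, 0.0227, 0.01, 80]
}}

```text
t: 5.2
tcp_pos: [0.5038, -0.046, 0.1564]
orientation: [0.282, 0.932, -0.019, 0.226]
wrist_force: [0.5, -0.8, 0.3]
width: 0.0682
finger_force: 0.0
```

```bash
python3 nxt.py 6
python3 - <<'E'
from plan import *
q=np.array(now()[0]["joints"])
for th,l,b in((.13,38,.1),(.13,38,.05),(.13,38,0),(.5,36,0),(.9,33,0),(1.3,29,0),(1.75,25,0)):
    for l2 in (l,l-6):
        q2,e,f=ik1(hand(th),l2,b,q,w=.005); print(th,l2,q2,round(e,4),round(f,4))
        if l2==l: qn=q2
    q=qn
E
```

```text
5.2 [ 0.5038 -0.046   0.1564] [-0.0885  0.4065 -0.1114  2.4804  2.0277  0.3129 -1.1892]
[-1.7    -0.8    -5.7    -0.0018  0.0083  0.0016] tcp [ 0.511 -0.04   0.157] z [ 0.44 -0.14 -0.89]
[ -3.6     -1.9    -11.2     -0.0045   0.0184   0.0017] tcp [ 0.518 -0.033  0.159] z [ 0.47 -0.12 -0.88]
[ -5.8     -3.4    -16.6     -0.0081   0.0301  -0.0001] tcp [ 0.527 -0.025  0.163] z [ 0.5  -0.09 -0.86]
[ -8.1     -5.3    -21.6     -0.0126   0.0434  -0.004 ] tcp [ 0.535 -0.015  0.17 ] z [ 0.54 -0.06 -0.84]
[-10.6     -7.6    -26.5     -0.0181   0.058   -0.0103] tcp [ 0.545 -0.005  0.179] z [ 0.57 -0.03 -0.82]
0.13 38 [ 0.1097  0.4122 -0.3703  2.5039  2.5842  0.4825 -1.1475] 0.0 0.0
0.13 32 [ 0.0287  0.3706 -0.2383  2.4126  2.4101  0.2519 -0.962 ] 0.0 0.0
0.13 38 [ 0.1161  0.5288 -0.3778  2.4702  2.6211  0.5649 -1.1598] 0.0 0.0
0.13 32 [ 0.0471  0.4844 -0.2624  2.3929  2.5294  0.3408 -1.0672] 0.0 0.0
0.13 38 [ 0.1185  0.6351 -0.3754  2.4247  2.6516  0.6247 -1.1614] 0.0 0.0
0.13 32 [ 0.0693  0.5936 -0.2908  2.3606  2.5734  0.4187 -1.0914] 0.0 0.0
0.5 36 [ 0.0753  0.613  -0.3931  2.508   2.606   0.6595 -1.1908] 0.0 0.0
0.5 30 [ 0.0315  0.5669 -0.3066  2.4412  2.5348  0.4448 -1.1152] 0.0 0.0
0.9 33 [ 0.2693  0.6881 -0.8591  2.54    2.1752  0.8339 -0.8689] 0.0 0.0001
0.9 27 [-0.0765  0.5387 -0.298   2.4907  2.4227  0.4309 -1.1172] 0.0 0.0
1.3 29 [ 0.1484  0.6598 -0.8692  2.5236  2.0042  0.794  -0.8516] 0.0 0.0
1.3 23 [ 0.165   0.6203 -0.8287  2.4527  1.8218  0.6389 -0.6388] 0.0 0.0
1.75 25 [ 0.0323  0.6499 -0.8674  2.4376  1.788   0.7444 -0.7427] 0.0 0.0
1.75 19 [ 0.0921  0.6488 -0.8982  2.3678  1.5695  0.6776 -0.4918] 0.0 0.0
```

>>> {"op": "arm_command", "data": {
  "steps": [-1.7, -0.8, -5.7, -0.0018, 0.0083, 0.0016, 80, -3.6, -1.9, -11.2, -0.0045, 0.0184, 0.0017, 80, -5.8, -3.4, -16.6, -0.008, 0.03, 0, 80, -8.1, -5.3, -21.6, -0.0126, 0.0434, -0.004, 80, -10.6, -7.6, -26.5, -0.018, 0.058, -0.01, 80]
}}

```text
t: 5.7
tcp_pos: [0.5442, -0.0051, 0.1788]
orientation: [0.038, 0.953, -0.003, 0.302]
wrist_force: [-0.9, 0.2, -0.9]
width: 0.0686
finger_force: 0.0
```

```bash
cat > tgt.py <<'E'
from plan import *
import sys
a=[float(v) for v in sys.argv[1:6]]
s,p,q=now(); print(s["t"],p,q.as_matrix()[:,2],s["joints"],s["wrist_force"],s["width"],s["finger_force"])
print(rel(p,q,a[:3],ori(a[3],.015)*R.from_euler("z",np.pi),a[4]))
E
python3 tgt.py .604 .007 .128 38 .07
python3 - <<'E'
from h import *
snap("side","s1"); snap("top","t1")
for c in("side","top"):print(c,arm.landmark_of(c,"gate_handle")[:2])
E
```

```text
5.7 [ 0.5442 -0.0051  0.1788] [ 0.5748 -0.0281 -0.8178] [ 0.0762  0.4179 -0.3306  2.501   2.4925  0.4512 -1.1543] [-0.8827  0.2331 -0.8875] 0.06860223270923953 0.0
(array([-2.2264, -2.8318, -4.7229]), array([-0.0162,  0.0135,  0.0243]), array([0.5724, 0.0065, 0.1684]))
side [{'xy': [349.9, 233.0], 'score': 0.75}, {'xy': [312.2, 245.1], 'score': 0.64}]
top [{'xy': [338.7, 267.1], 'score': 0.87}]
```

View pics/s1.png

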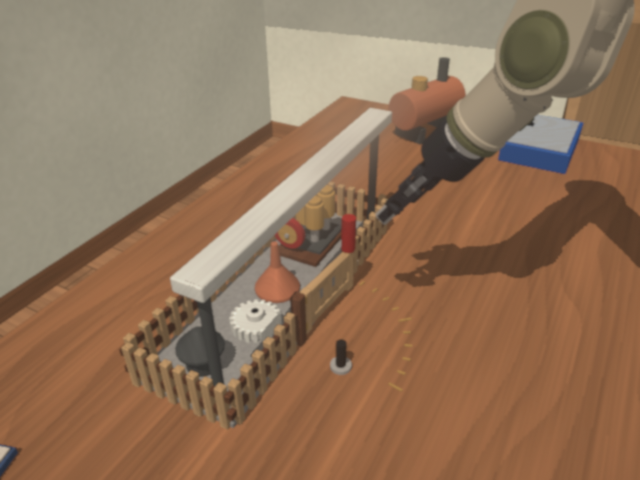

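The side view shows the leaned gripper with its tips at (385,215), clear of the lamp. The handle at (349,233) hasn't moved. I'll approach along the tool axis.

>>> {"op": "arm_command", "data": {
  "steps": [-0.7, -0.9, -1.6, -0.005, 0.0045, 0.008, 80, -1.5, -1.9, -3.1, -0.011, 0.009, 0.016, 80, -2.2, -2.8, -4.7, -0.0162, 0.0135, 0.0243, 80, -2.2, -2.8, -4.7, -0.0162, 0.0135, 0.0243, 80, -2.2, -2.8, -4.7, -0.0162, 0.0135, 0.0243, 80]
}}

```text
t: 6.4
tcp_pos: [0.5713, 0.0056, 0.1675]
orientation: [-0.004, 0.946, 0.002, 0.323]
wrist_force: [-0.6, 0.1, -0.0]
width: 0.0683
finger_force: 0.0
```

```bash
python3 tgt.py .604 .007 .128 38 0
python3 - <<'E'
from h import *
a,b=[arm.landmark_of(c,"gate_handle") for c in("side","top")] if 0 else (None,None)
snap("side","s2"); snap("top","t2")
a=arm.landmark_of("side","gate_handle")[0];b=arm.landmark_of("top","gate_handle")[0]
print(a,b,tri(a["xy"],b["xy"]),atz("side",a["xy"],.128),atz("top",b["xy"],.128))
im=cv2.imread("pics/t2.png")[200:340,220:420]; cv2.imwrite("pics/t2c.png",cv2.resize(im,None,fx=4,fy=4,interpolation=2))
E
```

```text
6.4 [0.5713 0.0056 0.1675] [ 0.6121  0.0059 -0.7908] [ 0.11    0.4813 -0.3736  2.4851  2.5963  0.5301 -1.1551] [-0.5903  0.1429 -0.0205] 0.06828244269258163 0.0
(array([-0.1893, -0.2571, -0.325 ]), array([-0.0018,  0.0012,  0.07  ]), array([0.6155, 0.0072, 0.1133]))
{'xy': [349.3, 233.7], 'score': 0.9} {'xy': [345.5, 267.5], 'score': 0.95} (array([0.6066, 0.0027, 0.1205]), np.float64(7.9699890960459e-05)) [0.6019 0.0126 0.128 ] [0.6063 0.0032 0.128 ]
```

View pics/t2c.png

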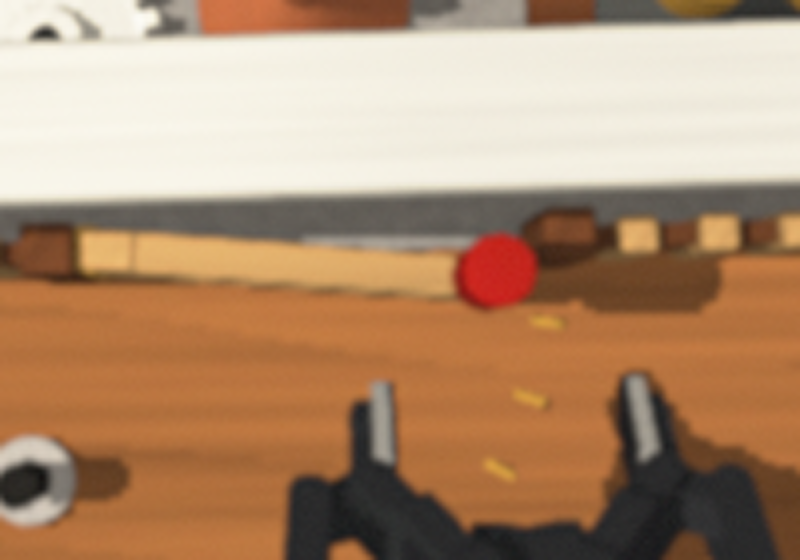

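The top view crop shows the fingers straddling the handle line: tips at crop x 380 and 637, handle at (497,270). That agrees with the estimate, so I'll go in.

>>> {"op": "arm_command", "data": {
  "steps": [-0.2, -0.3, -0.3, -0.001, 0.001, 0.018, 80, -0.2, -0.3, -0.3, -0.0015, 0.001, 0.036, 80, -0.2, -0.3, -0.3, -0.002, 0.001, 0.054, 80, -0.2, -0.3, -0.3, -0.002, 0.001, 0.07, 80, -0.2, -0.3, -0.3, -0.002, 0.001, 0.07, 80]
}}

```text
t: 7.1
tcp_pos: [0.6169, 0.0074, 0.1127]
orientation: [-0.008, 0.945, 0.003, 0.326]
wrist_force: [-0.8, -0.6, 0.7]
width: 0.0684
finger_force: 0.0
```

>>> {"op": "arm_command", "data": {
  "steps": [0, 0, 0, 0, 0, 0, 45, 0, 0, 0, 0, 0, 0, 25, 0, 0, 0, 0, 0, 0, 15, 0, 0, 0, 0, 0, 0, 15, 0, 0, 0, 0, 0, 0, 15],
  "grip_force": 20
}}

```text
t: 7.6
tcp_pos: [0.6164, 0.0051, 0.115]
orientation: [-0.006, 0.945, 0.001, 0.328]
wrist_force: [-2.0, -6.2, 3.0]
width: 0.0235
finger_force: 24.3
```

```bash
python3 tgt.py .605 .007 .128 38 0
python3 - <<'E'
from h import *
snap("side","s3"); im=cv2.imread("pics/s3.png")[140:340,230:500]; cv2.imwrite("pics/s3c.png",cv2.resize(im,None,fx=2.9,fy=2.9,interpolation=2))
E
```

```text
7.6 [0.6164 0.0051 0.115 ] [ 0.6193  0.0064 -0.7851] [ 0.12    0.6314 -0.3762  2.4256  2.6492  0.6273 -1.1597] [-2.0211 -6.2058  3.0359] 0.0234602102388886 24.253347516059875
(array([-0.1654,  0.2677, -0.0332]), array([0.001 , 0.0021, 0.0014]), array([0.6165, 0.0072, 0.1133]))
```

View pics/s3c.png

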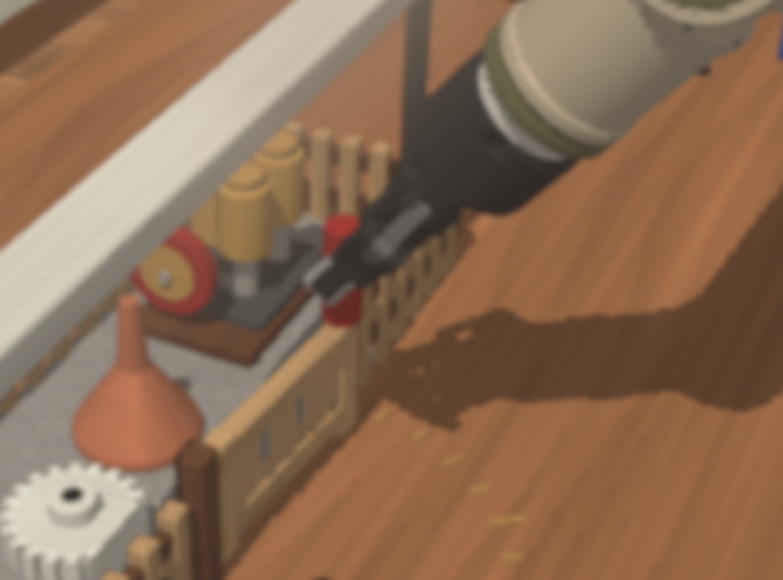

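```bash
cat > swing.py <<'E'
from plan import *
H=np.array([.620,.139])
def pose(th,H=H,z=.129):
    a=-np.pi/2+.015-th; g=np.r_[H+.135*np.array([np.cos(a),np.sin(a)]),z]
    o=ori(38.2-23.2*(th-.13)/1.62,.015)*R.from_euler("z",np.pi); return g+o.as_matrix()[:,2]*.019,o
def calls(C,ths,H=H):   # C commanded pose at start; ths: row angles in groups of 5
    for k in range(0,len(ths),5):
        out=[]
        for th in ths[k:k+5]:
            p,o=pose(th,H); out+=[*(C[1].inv()*o).as_rotvec(degrees=True).round(1),*C[1].inv().apply(p-C[0]).round(4),15]
        print("to",round(ths[k+4],3),[float(v) for v in out]); C=(p,o)
def st():
    s,p,q=now(); g=p-q.as_matrix()[:,2]*.019; d=g[:2]-H
    print(s["t"],"grasp",g,"th",np.arctan2(-d[0],-d[1])+.015,"r",np.hypot(*d),"F",s["wrist_force"],"w",s["width"],s["finger_force"],s["joints"])
    return p,q
E
python3 - <<'E'
from swing import *
p,q=st(); calls((np.array([.6165,.0072,.113]),q),.13+.025*np.arange(1,21))
qq=np.array(now()[0]["joints"])
for th in np.arange(.2,1.76,.25):
    p,o=pose(th); l=38.2-23.2*(th-.13)/1.62
    qq,e,f=ik1(p-o.as_matrix()[:,2]*.019,l,0,qq,w=.005); print(round(th,2),qq,round(e,4),round(f,4))
E
```

```text
7.65 grasp [0.6046 0.0049 0.1299] th 0.1290735940437851 r 0.1349643401016229 F [-0.7356 -6.6231  3.7183] w 0.02344662397314415 24.25094962120056 [ 0.1201  0.6314 -0.3762  2.4256  2.6492  0.6273 -1.1597]
to 0.255 [-0.2, 0.4, -0.0, 0.0023, -0.0017, -0.0031, 15.0, -0.2, 0.8, -0.0, 0.005, -0.0011, -0.0051, 15.0, -0.2, 1.1, -0.0, 0.0077, -0.0005, -0.0072, 15.0, -0.2, 1.5, -0.0, 0.0105, 0.0003, -0.0092, 15.0, -0.2, 1.9, -0.0, 0.0131, 0.0011, -0.0113, 15.0]
to 0.38 [0.0, 0.4, 0.0, 0.0027, 0.0009, -0.0019, 15.0, -0.0, 0.7, 0.0, 0.0055, 0.0019, -0.0039, 15.0, -0.0, 1.1, 0.0, 0.0082, 0.0029, -0.0058, 15.0, -0.0, 1.4, 0.0, 0.0108, 0.0041, -0.0076, 15.0, -0.0, 1.8, 0.0, 0.0135, 0.0053, -0.0095, 15.0]
to 0.505 [-0.0, 0.4, -0.0, 0.0027, 0.0013, -0.0018, 15.0, -0.0, 0.7, -0.0, 0.0053, 0.0027, -0.0035, 15.0, -0.0, 1.1, -0.0, 0.008, 0.0041, -0.0053, 15.0, -0.0, 1.4, 0.0, 0.0106, 0.0056, -0.007, 15.0, -0.0, 1.8, -0.0, 0.0131, 0.0072, -0.0087, 15.0]
to 0.63 [-0.0, 0.4, -0.0, 0.0026, 0.0017, -0.0016, 15.0, -0.0, 0.7, 0.0, 0.0051, 0.0034, -0.0032, 15.0, -0.0, 1.1, 0.0, 0.0076, 0.0052, -0.0047, 15.0, -0.0, 1.4, 0.0, 0.0101, 0.0071, -0.0062, 15.0, -0.0, 1.8, 0.0, 0.0125, 0.0091, -0.0077, 15.0]
0.2 [ 0.1172  0.6249 -0.376   2.4364  2.6423  0.613  -1.1591] 0.0 0.0
0.45 [ 0.0753  0.5915 -0.3615  2.4678  2.5843  0.5565 -1.1508] 0.0 0.0
0.7 [ 0.0062  0.5601 -0.3365  2.4879  2.5045  0.4935 -1.1364] 0.0 0.0
0.95 [-0.0919  0.532  -0.2914  2.4916  2.4025  0.4176 -1.109 ] 0.0 0.0
1.2 [-0.2242  0.509  -0.2071  2.4754  2.2792  0.3209 -1.0595] 0.0 0.0
1.45 [-0.4123  0.4969 -0.0395  2.4399  2.1501  0.1876 -0.9922] 0.0 0.0
1.7 [-0.4018  0.5003 -0.1293  2.37    1.4145  0.1927 -0.3103] 0.0 0.0
```

>>> {"op": "arm_command", "data": {
  "steps": [-0.2, 0.4, 0, 0.0023, -0.0017, -0.0031, 15, -0.2, 0.8, 0, 0.005, -0.0011, -0.0051, 15, -0.2, 1.1, 0, 0.0077, -0.0005, -0.0072, 15, -0.2, 1.5, 0, 0.0105, 0.0003, -0.0092, 15, -0.2, 1.9, 0, 0.0131, 0.0011, -0.0113, 15]
}}

```text
t: 8.15
tcp_pos: [0.5989, 0.0074, 0.1149]
orientation: [-0.008, 0.95, 0.004, 0.311]
wrist_force: [1.3, -5.2, -3.3]
width: 0.0233
finger_force: 23.2
```

>>> {"op": "arm_command", "data": {
  "steps": [0, 0.4, 0, 0.0027, 0.0009, -0.0019, 15, 0, 0.7, 0, 0.0055, 0.0019, -0.0039, 15, 0, 1.1, 0, 0.0082, 0.0029, -0.0058, 15, 0, 1.4, 0, 0.0108, 0.0041, -0.0076, 15, 0, 1.8, 0, 0.0135, 0.0053, -0.0095, 15]
}}

```text
t: 8.65
tcp_pos: [0.582, 0.0117, 0.1145]
orientation: [-0.007, 0.955, 0.003, 0.296]
wrist_force: [-0.5, -8.1, 0.1]
width: 0.023
finger_force: 23.0
```

Run:
```python
from swing import *
st()
```

```text
8.65 grasp [0.5713 0.0115 0.1301] th 0.3800864328539389 r 0.1365323749673904 F [-0.4549 -8.0915  0.1497] w 0.023033122698934174 22.991147339344025 [ 0.0943  0.5953 -0.3653  2.4573  2.6041  0.5604 -1.1503]
```

Run:
```python
from swing import *
calls(pose(.38),.38+.03*np.arange(1,21),np.array([.620,.1365]))
```

```text
to 0.53 [0.0, 0.4, -0.0, 0.0032, -0.0009, -0.0021, 15.0, -0.0, 0.9, -0.0, 0.0064, 0.0007, -0.0042, 15.0, -0.0, 1.3, 0.0, 0.0096, 0.0025, -0.0063, 15.0, -0.0, 1.7, -0.0, 0.0127, 0.0044, -0.0084, 15.0, -0.0, 2.1, -0.0, 0.0157, 0.0064, -0.0104, 15.0]
to 0.68 [-0.0, 0.4, -0.0, 0.0031, 0.0021, -0.0019, 15.0, -0.0, 0.9, 0.0, 0.0061, 0.0043, -0.0037, 15.0, -0.0, 1.3, 0.0, 0.009, 0.0066, -0.0055, 15.0, -0.0, 1.7, 0.0, 0.0119, 0.009, -0.0072, 15.0, -0.0, 2.1, 0.0, 0.0148, 0.0115, -0.0089, 15.0]
to 0.83 [-0.0, 0.4, -0.0, 0.0028, 0.0026, -0.0016, 15.0, -0.0, 0.9, 0.0, 0.0056, 0.0053, -0.0031, 15.0, -0.0, 1.3, 0.0, 0.0083, 0.0081, -0.0046, 15.0, -0.0, 1.7, -0.0, 0.0109, 0.0109, -0.006, 15.0, -0.0, 2.1, -0.0, 0.0134, 0.0139, -0.0075, 15.0]
to 0.98 [-0.0, 0.4, -0.0, 0.0025, 0.003, -0.0013, 15.0, -0.0, 0.9, -0.0, 0.0049, 0.0061, -0.0025, 15.0, -0.0, 1.3, -0.0, 0.0073, 0.0093, -0.0037, 15.0, -0.0, 1.7, -0.0, 0.0096, 0.0126, -0.0048, 15.0, -0.0, 2.1, -0.0, 0.0117, 0.0159, -0.0059, 15.0]
```

>>> {"op": "arm_command", "data": {
  "steps": [0, 0.4, 0, 0.0032, -0.0009, -0.0021, 15, 0, 0.9, 0, 0.0064, 0.0007, -0.0042, 15, 0, 1.3, 0, 0.0096, 0.0025, -0.0063, 15, 0, 1.7, 0, 0.0127, 0.0044, -0.0084, 15, 0, 2.1, 0, 0.0157, 0.0064, -0.0104, 15]
}}

```text
t: 9.15
tcp_pos: [0.5631, 0.0189, 0.1142]
orientation: [-0.008, 0.96, 0.004, 0.278]
wrist_force: [2.4, -4.6, -1.2]
width: 0.0231
finger_force: 22.5
```

>>> {"op": "arm_command", "data": {
  "steps": [0, 0.4, 0, 0.0031, 0.0021, -0.0019, 15, 0, 0.9, 0, 0.0061, 0.0043, -0.0037, 15, 0, 1.3, 0, 0.009, 0.0066, -0.0055, 15, 0, 1.7, 0, 0.0119, 0.009, -0.0072, 15, 0, 2.1, 0, 0.0148, 0.0115, -0.0089, 15]
}}

```text
t: 9.65
tcp_pos: [0.545, 0.029, 0.1136]
orientation: [-0.008, 0.965, 0.003, 0.26]
wrist_force: [-3.3, -8.5, 3.5]
width: 0.0229
finger_force: 22.6
```

>>> {"op": "arm_command", "data": {
  "steps": [0, 0.4, 0, 0.0028, 0.0026, -0.0016, 15, 0, 0.9, 0, 0.0056, 0.0053, -0.0031, 15, 0, 1.3, 0, 0.0083, 0.0081, -0.0046, 15, 0, 1.7, 0, 0.0109, 0.0109, -0.006, 15, 0, 2.1, 0, 0.0134, 0.0139, -0.0075, 15]
}}

```text
t: 10.15
tcp_pos: [0.5283, 0.0421, 0.1131]
orientation: [-0.007, 0.97, 0.002, 0.242]
wrist_force: [-7.2, -11.8, 4.9]
width: 0.0232
finger_force: 23.0
```

Run:
```python
from swing import *
st()
```

```text
10.15 grasp [0.5193 0.0419 0.1299] th 0.8185197719597846 r 0.13984905915555224 F [ -7.1589 -11.7639   4.9482] w 0.023212512346691527 22.955161929130554 [-0.0288  0.5397 -0.3171  2.4938  2.4613  0.4469 -1.1206]
```

Run:
```python
from swing import *
calls(pose(.83,np.array([.620,.1365])),.80+.03*np.arange(1,16),np.array([.613,.1365]))
```

```text
to 0.95 [0.0, 0.0, 0.0, 0.0062, 0.0001, -0.0033, 15.0, -0.0, 0.4, -0.0, 0.0087, 0.0031, -0.0046, 15.0, -0.0, 0.9, -0.0, 0.0111, 0.0062, -0.0058, 15.0, -0.0, 1.3, -0.0, 0.0135, 0.0094, -0.007, 15.0, -0.0, 1.7, -0.0, 0.0157, 0.0127, -0.0081, 15.0]
to 1.1 [-0.0, 0.4, -0.0, 0.0022, 0.0033, -0.001, 15.0, -0.0, 0.9, 0.0, 0.0043, 0.0067, -0.002, 15.0, -0.0, 1.3, 0.0, 0.0063, 0.0102, -0.003, 15.0, -0.0, 1.7, 0.0, 0.0083, 0.0137, -0.0038, 15.0, -0.0, 2.1, 0.0, 0.0101, 0.0173, -0.0047, 15.0]
to 1.25 [-0.0, 0.4, 0.0, 0.0018, 0.0036, -0.0007, 15.0, -0.0, 0.9, -0.0, 0.0034, 0.0073, -0.0014, 15.0, -0.0, 1.3, 0.0, 0.005, 0.0111, -0.0021, 15.0, -0.0, 1.7, -0.0, 0.0065, 0.0148, -0.0027, 15.0, -0.0, 2.1, 0.0, 0.0078, 0.0187, -0.0032, 15.0]
```

>>> {"op": "arm_command", "data": {
  "steps": [0, 0, 0, 0.005, 0.0001, -0.003, 15, 0, 0.4, 0, 0.0085, 0.0031, -0.0045, 15, 0, 0.9, 0, 0.0111, 0.0062, -0.0058, 15, 0, 1.3, 0, 0.0135, 0.0094, -0.007, 15, 0, 1.7, 0, 0.0157, 0.0127, -0.0081, 15]
}}

```text
t: 10.65
tcp_pos: [0.5127, 0.0572, 0.1134]
orientation: [-0.009, 0.973, 0.004, 0.229]
wrist_force: [5.0, 1.0, -4.5]
width: 0.0234
finger_force: 21.4
```

>>> {"op": "arm_command", "data": {
  "steps": [0, 0.4, 0, 0.0022, 0.0033, -0.001, 15, 0, 0.9, 0, 0.0043, 0.0067, -0.002, 15, 0, 1.3, 0, 0.0063, 0.0102, -0.003, 15, 0, 1.7, 0, 0.0083, 0.0137, -0.0038, 15, 0, 2.1, 0, 0.0101, 0.0173, -0.0047, 15]
}}

```text
t: 11.15
tcp_pos: [0.5006, 0.0733, 0.1131]
orientation: [-0.009, 0.978, 0.003, 0.211]
wrist_force: [2.8, -2.0, 0.4]
width: 0.0232
finger_force: 21.0
```

Run:
```python
from swing import *
st(); snap("top","t4"); print(arm.landmark_of("top","gate_handle")[:2])
b=arm.landmark_of("top","gate_handle")[0]["xy"]; print(atz("top",b,.128))
im=cv2.imread("pics/t4.png")[180:420,200:460]; cv2.imwrite("pics/t4c.png",cv2.resize(im,None,fx=2.5,fy=2.5,interpolation=2))
```

```text
11.15 grasp [0.4928 0.0731 0.1304] th 1.108052555181367 r 0.1432266139293082 F [ 2.8178 -2.0424  0.3513] w 0.023210196218313293 20.981914401054382 [-0.1506  0.5107 -0.2653  2.4991  2.3394  0.3709 -1.088 ]
[{'xy': [287.9, 350.9], 'score': 0.65}, {'xy': [245.6, 265.0], 'score': 0.48}]
[0.5013 0.0784 0.128 ]
```

View pics/t4c.png

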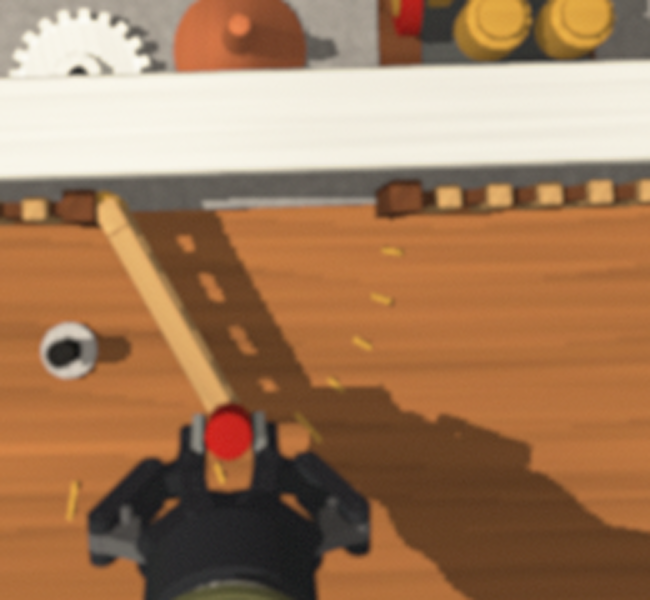

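The top view shows the gate about 59° open. The handle at crop (229,432) sits in the pads, and the stop is at (68,352). Forces are small, so I'll carry on and keep the lean from dropping much further.

```bash
sed -i 's|o=ori(38.2-23.2\*(th-.13)/1.62,|o=ori(max(22,38.2-23.2*(th-.13)/1.62),|' swing.py
python3 - <<'E'
from swing import *
Hn=np.array([.613,.1365])
print(atz("top",(291.6,352.8),.154))
calls(pose(1.10,Hn),1.10+.03*np.arange(1,16),Hn)
qq=np.array(now()[0]["joints"])
for th in np.arange(1.2,1.85,.15):
    p,o=pose(th,Hn); qq,e,f=ik1(p-o.as_matrix()[:,2]*.019,22,0,qq,w=.005); print(round(th,2),qq,round(e,4),round(f,4))
E
```

```text
[0.5016 0.0735 0.154 ]
to 1.25 [-0.0, 0.4, 0.0, 0.0018, 0.0036, -0.0007, 15.0, -0.0, 0.9, -0.0, 0.0034, 0.0073, -0.0014, 15.0, -0.0, 1.3, 0.0, 0.005, 0.0111, -0.0021, 15.0, -0.0, 1.7, 0.0, 0.0065, 0.0148, -0.0027, 15.0, -0.0, 2.1, 0.0, 0.0078, 0.0187, -0.0032, 15.0]
to 1.4 [0.0, 0.2, -0.0, 0.0012, 0.0039, -0.0005, 15.0, 0.0, 0.2, -0.0, 0.0022, 0.0078, -0.0009, 15.0, 0.0, 0.2, -0.0, 0.0031, 0.0117, -0.0012, 15.0, 0.0, 0.2, -0.0, 0.0039, 0.0156, -0.0016, 15.0, 0.0, 0.2, -0.0, 0.0046, 0.0196, -0.0019, 15.0]
to 1.55 [0.0, 0.0, 0.0, 0.0006, 0.004, -0.0002, 15.0, 0.0, 0.0, 0.0, 0.0011, 0.008, -0.0004, 15.0, 0.0, 0.0, 0.0, 0.0014, 0.012, -0.0006, 15.0, 0.0, 0.0, 0.0, 0.0017, 0.0161, -0.0007, 15.0, 0.0, 0.0, 0.0, 0.0018, 0.0201, -0.0007, 15.0]
1.2 [-0.226   0.5029 -0.1995  2.4814  2.269   0.3037 -1.0476] 0.0 0.0
1.35 [-0.2836  0.5022 -0.1938  2.4844  2.2245  0.313  -1.0556] 0.0 0.0
1.5 [-0.3453  0.5028 -0.1793  2.4789  2.1744  0.3144 -1.0546] 0.0 0.0
1.65 [-0.4092  0.5048 -0.1554  2.4651  2.1196  0.3077 -1.0431] 0.0 0.0
1.8 [-0.4739  0.5086 -0.1213  2.4439  2.061   0.293  -1.0202] 0.0 0.0
```

>>> {"op": "arm_command", "data": {
  "steps": [0, 0.4, 0, 0.0012, 0.0036, -0.0005, 15, 0, 0.9, 0, 0.0022, 0.0073, -0.001, 15, 0, 1.3, 0, 0.0032, 0.0111, -0.0015, 15, 0, 1.7, 0, 0.0042, 0.0148, -0.0019, 15, 0, 2.1, 0, 0.005, 0.0187, -0.0022, 15]
}}

```text
t: 11.8
tcp_pos: [0.4923, 0.0908, 0.1124]
orientation: [-0.009, 0.982, 0.003, 0.191]
wrist_force: [-11.5, -6.2, 12.7]
width: 0.0233
finger_force: 24.0
```

>>> {"op": "arm_command", "data": {
  "steps": [0, 0.2, 0, 0.0012, 0.0039, -0.0005, 15, 0, 0.2, 0, 0.0022, 0.0078, -0.0009, 15, 0, 0.2, 0, 0.0031, 0.0117, -0.0012, 15, 0, 0.2, 0, 0.0039, 0.0156, -0.0016, 15, 0, 0.2, 0, 0.0046, 0.0196, -0.0019, 15]
}}

```text
t: 12.3
tcp_pos: [0.4872, 0.1105, 0.1123]
orientation: [-0.009, 0.982, 0.003, 0.189]
wrist_force: [-5.7, -5.1, 2.0]
width: 0.023
finger_force: 25.0
```

Run:
```python
from swing import *
st()
```

```text
12.3 grasp [0.4802 0.1103 0.13  ] th 1.3833575295422398 r 0.1427591717037294 F [-5.7433 -5.1025  2.0267] w 0.022998141329758755 24.988137781620026 [-0.3015  0.4978 -0.1843  2.4802  2.2054  0.3015 -1.0445]
```

>>> {"op": "arm_command", "data": {
  "steps": [0, 0, 0, 0.0006, 0.004, -0.0002, 15, 0, 0, 0, 0.0011, 0.008, -0.0004, 15, 0, 0, 0, 0.0014, 0.012, -0.0006, 15, 0, 0, 0, 0.0017, 0.016, -0.0007, 15, 0, 0, 0, 0.0018, 0.02, -0.0007, 15]
}}

```text
t: 12.8
tcp_pos: [0.4851, 0.1306, 0.1123]
orientation: [-0.009, 0.982, 0.003, 0.189]
wrist_force: [-6.1, -4.4, 2.9]
width: 0.0231
finger_force: 26.6
```

>>> {"op": "arm_command", "data": {
  "steps": [0, 0, 0, 0, 0.003, 0, 15, 0, 0, 0, 0, 0.006, 0, 15, 0, 0, 0, -0.0003, 0.009, 0, 15, 0, 0, 0, -0.0005, 0.012, 0, 15, 0, 0, 0, -0.0008, 0.015, 0, 15]
}}

```text
t: 13.3
tcp_pos: [0.4849, 0.1456, 0.1123]
orientation: [-0.009, 0.982, 0.003, 0.188]
wrist_force: [-4.7, -3.3, -0.3]
width: 0.0228
finger_force: 26.3
```

Run:
```python
from swing import *
st(); snap("top","t5")
im=cv2.imread("pics/t5.png")[240:420,180:400]; cv2.imwrite("pics/t5c.png",cv2.resize(im,None,fx=3.3,fy=3.3,interpolation=2))
```

```text
13.3 grasp [0.4779 0.1455 0.13  ] th 1.631179785524045 r 0.1422502168406009 F [-4.6844 -3.2996 -0.2525] w 0.022832211861523444 26.302753686904907 [-0.4141  0.5003 -0.1443  2.461   2.1127  0.292  -1.0295]
```

View pics/t5c.png

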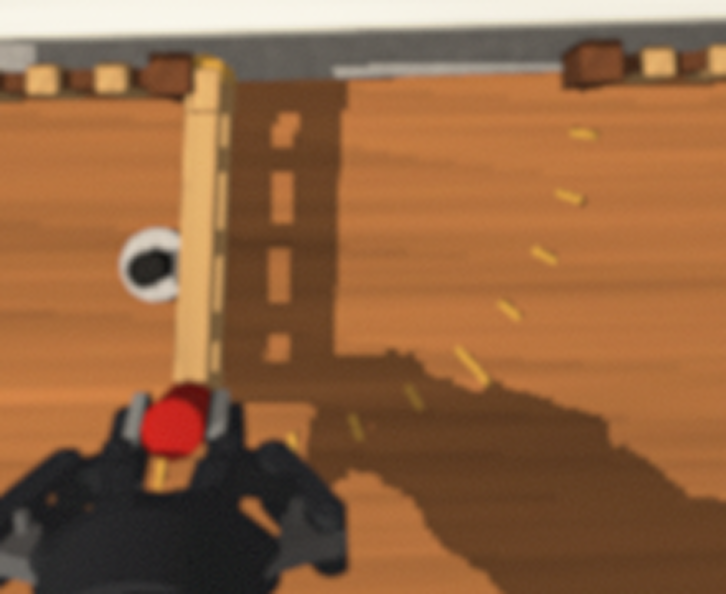

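The gate is about 94° open and just short of the peg at crop (150,265). I'll close the last stretch slowly.

>>> {"op": "arm_command", "data": {
  "steps": [0, 0, 0, -0.0001, 0.002, 0, 15, 0, 0, 0, -0.0003, 0.004, 0, 15, 0, 0, 0, -0.0005, 0.006, 0, 15, 0, 0, 0, -0.0007, 0.008, 0, 15, 0, 0, 0, -0.001, 0.01, 0, 15]
}}

```text
t: 13.85
tcp_pos: [0.4856, 0.1557, 0.1124]
orientation: [-0.009, 0.982, 0.003, 0.188]
wrist_force: [-5.1, -3.1, -6.3]
width: 0.0235
finger_force: 25.4
```

>>> {"op": "arm_command", "data": {
  "steps": [0, 0, 0, -0.0002, 0.001, 0, 15, 0, 0, 0, -0.0004, 0.002, 0, 15, 0, 0, 0, -0.0006, 0.003, 0, 15, 0, 0, 0, -0.0008, 0.004, 0, 15, 0, 0, 0, -0.001, 0.005, 0, 15]
}}

```text
t: 14.35
tcp_pos: [0.4861, 0.1607, 0.1126]
orientation: [-0.009, 0.982, 0.003, 0.188]
wrist_force: [-5.2, -2.2, -9.3]
width: 0.0235
finger_force: 24.8
```

Not in contact with the stop yet, so I'll keep going at 1 mm per row.

>>> {"op": "arm_command", "data": {
  "steps": [0, 0, 0, -0.0002, 0.001, 0, 15, 0, 0, 0, -0.0004, 0.002, 0, 15, 0, 0, 0, -0.0006, 0.003, 0, 15, 0, 0, 0, -0.0008, 0.004, 0, 15, 0, 0, 0, -0.001, 0.005, 0, 15]
}}

```text
t: 14.85
tcp_pos: [0.4861, 0.1614, 0.1125]
orientation: [-0.007, 0.982, 0.0, 0.187]
wrist_force: [-7.6, -17.1, -4.2]
width: 0.0235
finger_force: 25.5
```

The leaf is in contact with the stop: 17 N, and the handle has stopped at y = 0.161. I'll ease the preload and open the fingers.

>>> {"op": "arm_command", "data": {
  "steps": [0, 0, 0, 0, -0.001, 0, 15, 0, 0, 0, 0, -0.002, 0, 15, 0, 0, 0, 0, -0.002, 0, 30, 0, 0, 0, 0, -0.002, 0, 55, 0, 0, 0, 0, -0.002, 0, 80]
}}

```text
t: 15.35
tcp_pos: [0.4902, 0.1652, 0.1146]
orientation: [-0.01, 0.982, 0.004, 0.191]
wrist_force: [0.3, -0.1, -0.0]
width: 0.054
finger_force: 0.0
```

>>> {"op": "arm_command", "data": {
  "steps": [0, 0, 0, 0, 0, 0, 80, 0, 0, 0, 0, 0, -0.003, 80, 0, 0, 0, 0, 0, -0.01, 80, 0, 0, 0, 0, 0, -0.02, 80, 0, 0, 0, 0, 0, -0.03, 80]
}}

```text
t: 15.85
tcp_pos: [0.4789, 0.1644, 0.1432]
orientation: [-0.009, 0.981, 0.004, 0.191]
wrist_force: [-0.6, -0.1, -0.1]
width: 0.0683
finger_force: 0.0
```

Run:
```python
from swing import *
st(); snap("top","t6")
im=cv2.imread("pics/t6.png")[240:420,180:400]; cv2.imwrite("pics/t6c.png",cv2.resize(im,None,fx=3.3,fy=3.3,interpolation=2))
```

```text
15.85 grasp [0.4717 0.1642 0.1608] th 1.7543760974799947 r 0.15038944680305422 F [-0.6174 -0.0613 -0.0874] w 0.0683406914310914 0.0 [-0.5969  0.429   0.0385  2.4453  1.9291  0.1893 -0.8804]
```

View pics/t6c.png

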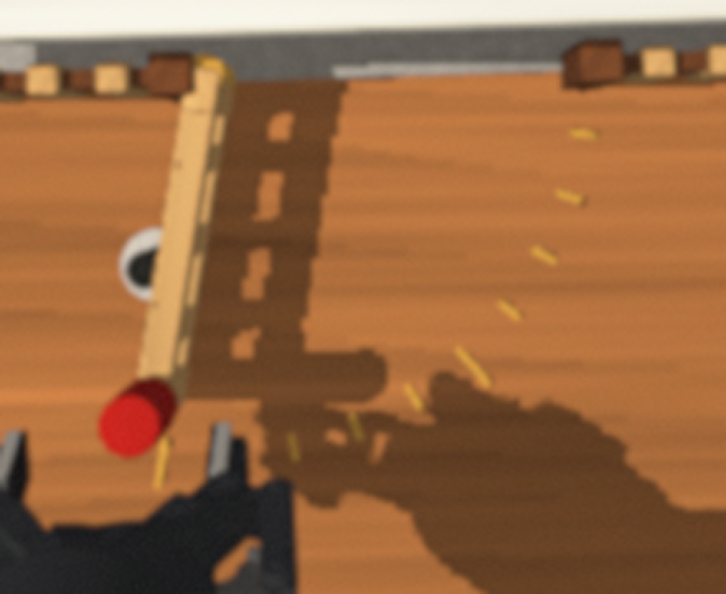

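The leaf lies over the peg and the fingers are open and clear of the handle. I'll raise the gripper away.

>>> {"op": "arm_command", "data": {
  "steps": [0, 0, 0, -0.003, 0, -0.012, 80, 0, 0, 0, -0.008, 0, -0.028, 80, 0, 0, 0, -0.015, 0, -0.045, 80, 0, 0, 0, -0.02, 0, -0.06, 80, 0, 0, 0, -0.025, 0, -0.075, 80]
}}

```text
t: 16.4
tcp_pos: [0.4774, 0.1633, 0.2119]
orientation: [-0.009, 0.981, 0.002, 0.195]
wrist_force: [0.8, -0.8, -0.5]
width: 0.0679
finger_force: 0.0
```

Run:
```python
from swing import *
st(); snap("side","s7"); snap("top","t7"); a=arm.landmark_of("top","gate_handle")[0]; print(a,atz("top",a["xy"],.128))
g=atz("top",a["xy"],.128)[:2]-np.array([.62,.139]); print("th",np.arctan2(-g[0],-g[1])+.015,np.hypot(*g))
im=cv2.imread("pics/s7.png")[190:480,190:550]; cv2.imwrite("pics/s7c.png",cv2.resize(im,None,fx=2,fy=2,interpolation=2))
```

```text
16.4 grasp [0.4701 0.1632 0.2295] th 1.7459890961880635 r 0.15183155584872912 F [ 0.788  -0.7696 -0.5029] w 0.06793321207529404 0.0 [-0.5798  0.279   0.006   2.3803  0.9547  0.2481  0.1084]
{'xy': [220.9, 366.7], 'score': 0.69} [0.4831 0.163  0.128 ]
th 1.7592174447096984 0.13895748048000425
```

View pics/s7c.png

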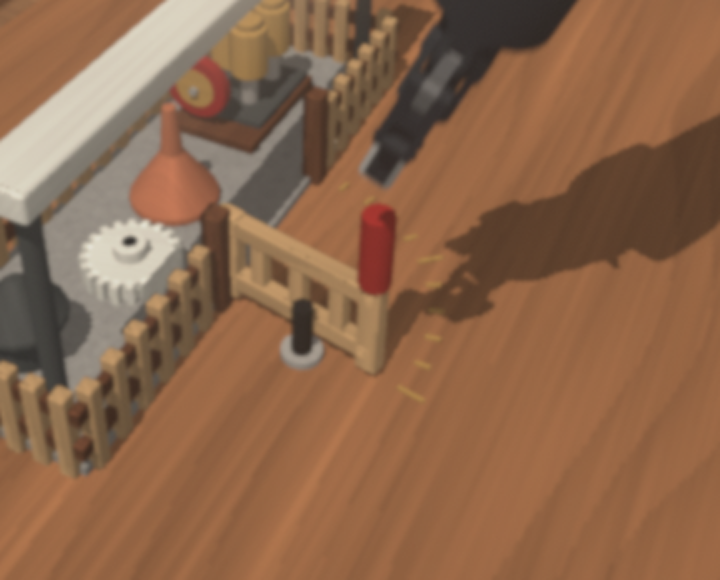

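The side view shows the leaf against the peg at crop (302,330), an estimated 1.76 rad. The gripper is clear and the things inside are standing, so I'll hand in.

```bash
python3 -c "
from bench import arm
print(arm.hand_in())"
```

```text
the job is handed in; nothing more can be done
None
```

The gate is open against its rubber stop (about 1.75 rad), released with the gripper clear. The light bar was not bumped, the things inside are still standing, and I handed the job in at about 16.5 s.

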